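# Show the marked vial's base to the inspection camera

## Robot

A 6-joint arm with a two-finger parallel gripper is mounted at the origin on a cart in front of the work surface, level with it; the furniture and walls round the work are solid. World frame = base frame: x ahead of the robot, y to its left, z up, the work surface at z = 0. Lengths are in m, angles in rad, forces in N, time in s.
With the tool pointing down it reaches from about 0.35 to 0.975 m from the base axis. Payload 4.9 kg.
Tool frame: the origin (TCP) lies between the finger pads; the fingertips stand 19 mm ahead of it and the grasp point (between the pads) is the TCP; z points along the fingers, y is the direction in which the jaws open and shut (so a half turn about z gives the same grasp; the last joint's range is limited). The gripper opens to 85 mm and grips with 20 to 120 N. Pads are 22 mm wide; open, the fingers measure 114 mm over their backs; the gripper's body (76 mm by 85 mm) begins 54 mm behind the grasp point. The pads swing forward as they close: fully open they stand 13 mm farther back than shut.
Start: joints at [1.085, 0.053, 1.613, -0, 1.476, -0.119], TCP at [0.224, 0.583, 0.25] pointing down, gripper open.
Joint ranges: [-3.01, 3.01], [-1.01, 2.22], [0.06, 2.58], [-1.02, 4.17], [0.09, 2.62], [-3.14, 3.14]. Speed limits (rad/s): [2.57, 2.57, 3.14, 3.14, 3.14, 3.14].

## Interface

Orientations are given as a unit quaternion [w, x, y, z].
In Python, from plant import state, grab_frame, calibration, job_done gives the robot as it stands. The module is installed in compiled form; this text tells all that it offers.
- The arm moves only by the tool servo_tool, never from a script. Its argument "deltas" is a list that holds one entry, the list of rows, each a list of 5 numbers: the finger opening in mm, from 0 to 85.4, then the shift along the world's x, y, z in mm, then the turn about the world's z in units of 6 degrees (1.0 is 6 degrees). A call has 1 to 5 rows; each row is the pose to reach, as a shift and turn from the pose commanded when the call began; what a row does not reach only later rows make up. A row lasts 1/8 s, in which the tool goes at most 62.5 mm and 10.7 degrees, less where a joint would pass 70% of its speed; a pose out of reach is approached as far as the arm can. A call with a gripper value outside its range is refused whole. The fingers move at their own pace and stop on an object; the grip force is fixed at half the most. Time passes only in rows, so rows that repeat a pose let the fingers close. It gives the time, the measured TCP pose, the force and the opening at its end, in the units of the state.
- state(): the state, without advancing time (a new reading comes with each control period).
- grab_frame(name): name is "side" or "top"; returns the picture (480x640x3 uint8, red, green, blue); there is no depth.
- calibration(name): a dict with "intrinsics" (3x3 intrinsics, pixels), "k1" (the pictures are not rectified: a ray, as slopes to the right and down, at radius r is drawn at 1 + k1 r^2 times it, then the intrinsics apply), "world_from_camera" (4x4, takes a point from camera to world coordinates). Camera axes: x right, y down, z forward; pixel columns grow to the right and rows downward; lengths in m; the calibration is good to about 2 mm. A picture is of the moment at which its call begins. calibration takes no time and is no camera call.
- job_done(): hands the job in, once; it reports no verdict.
The state is a dict: "time": time; "joint_pos": joint angles; "joint_vel": joint speeds; "joint_efforts": joint torques, N m; "tool_pos": TCP position; "tool_rot": TCP orientation; "contact_force": force on the tool from outside, world axes, zero at the start; "ft_torque": the same for the moment, N m; "gripper_width": opening from 0.0 (shut) to 1.0 (fully open).
Only numpy, scipy, OpenCV 4.12 (cv2) and the standard library are available. Lean on these libraries where they do the work, as an engineer would, in place of code of your own. Each camera call takes 0.05 s, during which the arm holds its last target.

## Task

One of the three vials in the rack is due for a base check: the one whose well has the yellow magnet in front of it (the other two have blue magnets). Lift that vial out and hold it in front of the small inspection camera, cap uppermost but leaned so that its base looks squarely into the lens, centred on the line of sight and 90 mm from the lens glass. Finish while still holding it there, steady and in the air; do not disturb the other two vials, the camera or its aim, or anything else on the bench.

Things in the scene. Friction and masses are not known exactly. Their poses are not given: they have to be found in the camera images.
- vial_rack: Grey plastic rack fixed to the bench, 60 mm (x) by 216 mm (y) by 24 mm high, with a row of three round wells 41 mm wide and 18 mm deep (well floor 6 mm above the bench), 70 mm apart along its y axis. A steel strip 36 mm wide and 10 mm high runs along its front side (its -x side, x from -65 to -29 mm). Origin: centre of the block's underside; z up.
- well_1 (a point): Centre of the mouth of the well at the rack's -y end (the right-hand one seen from the robot), level with the rack's top, 24 mm above the bench.
- well_2 (a point): Centre of the mouth of the middle well.
- well_3 (a point): Centre of the mouth of the well at the rack's +y end (left-hand).
- magnet_yellow: Round yellow magnet, 26 mm across, 7 mm thick, stuck fast on the steel strip 47 mm in front of one of the wells: it marks that well. Origin: centre of its underside, 10 mm above the bench.
- magnet_blue_a: Round blue magnet of the same size, in front of another well. Origin as above.
- magnet_blue_b: Round blue magnet of the same size, in front of the remaining well. Origin as above.
- vial_black_cap: White vial with a black cap: round body 36 mm across, straight up to about 60 mm; 78 mm high in all. Stands loose and upright in one of the wells (which one varies), base on the well's floor. Origin: centre of its base; z up through the cap. Weighs 25 to 90 g.
- vial_amber: Brown vial with a black cap, the shortest: round body 33 mm across, straight up to about 44 mm; 58 mm high in all. Stands loose and upright in one of the wells (which one varies), base on the well's floor. Origin: centre of its base; z up through the cap. Weighs 25 to 90 g.
- vial_white_cap: Whitish translucent vial with a white cap (the only white cap), of middle height: round body 35 mm across, straight up to about 50 mm; 66 mm high in all. Stands loose and upright in one of the wells (which one varies), base on the well's floor. Origin: centre of its base; z up through the cap. Weighs 25 to 90 g.
- camera_head (a joint): Tilt of the camera's head in its yoke, rad: 0 = lens looks straight up; growing values lean the line of sight over towards the stand's -x side (the robot's side). It starts between 0.35 and 0.65 and is stiff (2 N m): do not change it.
- lens (a point): Centre of the front glass of the inspection camera (grey head in an aluminium yoke on a dark plate 95 x 105 mm that is fixed to the bench; black lens tube with a white ring light 52 mm across at its end). The point's z axis is the line of sight, pointing out of the lens. The lens stands about 110 mm above the bench.
- focus (a point): The point on the line of sight 90 mm in front of the lens glass, about 190 mm above the bench, where the vial's base must be; nothing is there but air. Its z axis is the line of sight, away from the lens.
- conical_flask: Bystander: loose conical glass flask, 82 mm wide, 130 mm high. Origin: centre of its base.
- beaker: Bystander: loose glass beaker, 52 mm wide, 60 mm high. Origin: centre of its base.
- small_jar: Bystander: loose small white jar with a grey screw lid, 45 mm wide, 72 mm high. Origin: centre of its base.
- camera_stand: Base and yoke of the inspection camera, fixed to the bench. Origin: centre of its underside; its x axis points away from the side to which the lens leans; the tilt axis lies 62 mm above the origin, along y.
Things that resemble listed ones, but are neither listed nor needed, are in the scene too. Leave any purple look-alike of the vial_white_cap alone.

How it is judged:
At the end, for the whole second after the job is handed in: The vial from the yellow magnet's well (now empty) is in the fingers, off rack and camera, at rest (0.03 m/s), base centre within 20 mm of the focus point, axis within 0.22 rad of the line of sight, cap up; the other two vials upright within 12 mm of their start (((distance between vial_black_cap and focus below 0.02 m and angle between the z axis of vial_black_cap and the z axis of lens, either way round below 0.22 rad and angle between vial_black_cap's own z axis and vertical below 1.2 rad and height (world z) of vial_black_cap above 0.1 m and contact force between the fingers and vial_black_cap above 1 N and contact force between vial_black_cap and vial_rack below 0.05 N and contact force between vial_black_cap and camera_stand below 0.05 N and linear speed of vial_black_cap below 0.03 m/s and angular speed of vial_black_cap below 0.3 rad/s and distance of each of vial_amber, vial_white_cap from where it was at the start of the episode below 0.012 m and angle between each of vial_amber, vial_white_cap's own z axis and vertical below 0.2 rad) or (distance between vial_amber and focus below 0.02 m and angle between the z axis of vial_amber and the z axis of lens, either way round below 0.22 rad and angle between vial_amber's own z axis and vertical below 1.2 rad and height (world z) of vial_amber above 0.1 m and contact force between the fingers and vial_amber above 1 N and contact force between vial_amber and vial_rack below 0.05 N and contact force between vial_amber and camera_stand below 0.05 N and linear speed of vial_amber below 0.03 m/s and angular speed of vial_amber below 0.3 rad/s and distance of each of vial_black_cap, vial_white_cap from where it was at the start of the episode below 0.012 m and angle between each of vial_black_cap, vial_white_cap's own z axis and vertical below 0.2 rad) or (distance between vial_white_cap and focus below 0.02 m and angle between the z axis of vial_white_cap and the z axis of lens, either way round below 0.22 rad and angle between vial_white_cap's own z axis and vertical below 1.2 rad and height (world z) of vial_white_cap above 0.1 m and contact force between the fingers and vial_white_cap above 1 N and contact force between vial_white_cap and vial_rack below 0.05 N and contact force between vial_white_cap and camera_stand below 0.05 N and linear speed of vial_white_cap below 0.03 m/s and angular speed of vial_white_cap below 0.3 rad/s and distance of each of vial_black_cap, vial_amber from where it was at the start of the episode below 0.012 m and angle between each of vial_black_cap, vial_amber's own z axis and vertical below 0.2 rad)) and ((horizontal distance between magnet_yellow and well_1 below 0.056 m and distance between each of vial_black_cap, vial_amber, vial_white_cap and well_1 above 0.05 m) or (horizontal distance between magnet_yellow and well_2 below 0.056 m and distance between each of vial_black_cap, vial_amber, vial_white_cap and well_2 above 0.05 m) or (horizontal distance between magnet_yellow and well_3 below 0.056 m and distance between each of vial_black_cap, vial_amber, vial_white_cap and well_3 above 0.05 m))); the arm keeps its last pose, push and grip.
It fails at once if the camera's aim was knocked (focus point moved more than 8 mm) (distance of focus from where it was at the start of the episode above 0.008 m).
It fails at once if a bystander was shoved more than 20 mm or knocked over (distance of any of conical_flask, beaker, small_jar from where it was at the start of the episode above 0.02 m or angle between any of conical_flask, beaker, small_jar's own z axis and vertical above 0.4 rad).
It also fails if it takes over 40 s, if anything falls off the work surface, if the arm or the gripper's body presses on something with over 40 N, if the wrist force passes 120 N, or if a joint passes its speed limit or range.

## Working session

There is one attempt and no reset: what is moved stays moved. The work goes in short steps, Python scripts to look and compute and a tool call to move; the robot and the scene stay as the last step left them, time stands still between calls to the robot, and variables do not carry over. Pictures are saved under pics/ and viewed, and the job is handed in when it is done.

Besides the shell and the picture viewer there is one more tool, called after "Call:" as name([rows], argument=value, ...), one row to a line, values as JSON. servo_tool: Moves the arm, as the interface text tells. Its arguments: {"type":"object","properties":{"deltas":{"type":"array","items":{"type":"array","items":{"type":"array","items":{"type":"number"}}}}},"required":["deltas"]}

```bash
mkdir -p pics; python3 - <<'E'
from plant import *
import cv2
for n in("side","top"):
    cv2.imwrite(f"pics/{n}0.png",grab_frame(n)[:,:,::-1]); print(n,calibration(n))
print(state())
E
```

```text
side {'intrinsics': array([[500.10664629,   0.        , 314.16525042],
       [  0.        , 500.10664629, 247.29193087],
       [  0.        ,   0.        ,   1.        ]]), 'k1': -0.0022283034896696595, 'world_from_camera': array([[-0.99727107, -0.05207404,  0.0523326 ,  0.5146328 ],
       [-0.06961111,  0.42715098, -0.90149672,  0.89665389],
       [ 0.02459065, -0.90267953, -0.42961025,  0.53531834],
       [ 0.        ,  0.        ,  0.        ,  1.        ]])}
top {'intrinsics': array([[452.50906847,   0.        , 311.17103963],
       [  0.        , 452.50906847, 239.54820076],
       [  0.        ,   0.        ,   1.        ]]), 'k1': 0.03711145837331238, 'world_from_camera': array([[ 0.02333551, -0.98409227,  0.17611889,  0.36988382],
       [-0.99966958, -0.02106979,  0.01472404,  0.0226233 ],
       [-0.01077903, -0.17640429, -0.98425878,  1.09135292],
       [ 0.        ,  0.        ,  0.        ,  1.        ]])}
{'time': 0.1, 'joint_pos': array([ 1.08497942e+00,  5.32950979e-02,  1.61416618e+00,  7.55821450e-06,
        1.47597940e+00, -1.19038346e-01]), 'joint_vel': array([-2.65209118e-04, -1.35842886e-03, -3.86659914e-03,  3.12340920e-04,
       -6.71074210e-05,  5.83054804e-04]), 'joint_efforts': array([ 4.74969984e-04, -3.94902742e+01, -3.71363461e+01, -1.73239682e-04,
        3.86410058e-03,  2.51151761e-06]), 'tool_pos': array([0.22390378, 0.58295282, 0.24917761]), 'tool_rot': array([-2.78798500e-04,  1.82363337e-01,  9.83230776e-01, -8.80959825e-04]), 'contact_force': array([-0.14989117, -0.57229914,  1.39741162]), 'ft_torque': array([-0.01509178, -0.0373394 , -0.03140254]), 'gripper_width': 1.0002253771809908}
```

```bash
ls -la .
```

```text
total 12
drwxr-xr-x  3 agent agent 4096 Dec  7 14:43 .
drwxr-xr-x 23 root  root  4096 Dec  7 14:43 ..
drwxr-xr-x  2 agent agent 4096 Dec  7 14:44 pics
```

View pics/side0.png

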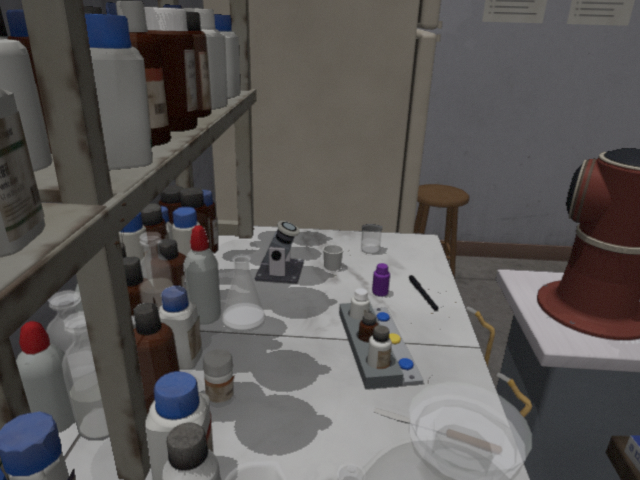

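View pics/top0.png

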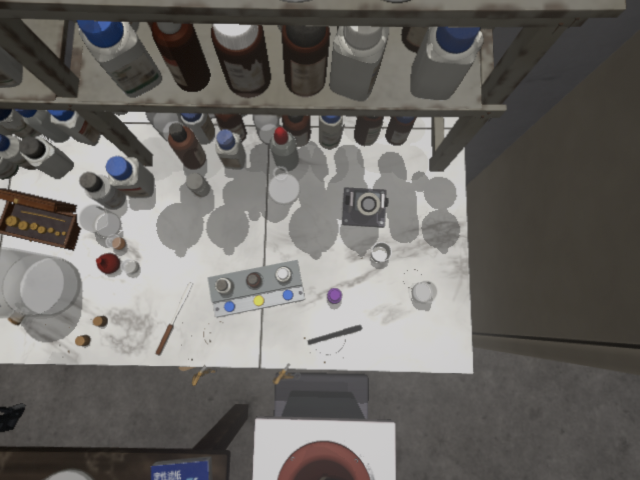

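```bash
cat > h.py <<'E'
from plant import *
import cv2, numpy as np
C={n:calibration(n) for n in("side","top")}
def ray(n,u,v):
    c=C[n];K=c["intrinsics"]; d=np.array([(u-K[0,2])/K[0,0],(v-K[1,2])/K[1,1]]);s=d.copy()
    for _ in range(20): s=d/(1+c["k1"]*(s@s))
    W=c["world_from_camera"]; r=W[:3,:3]@np.array([s[0],s[1],1]); return W[:3,3],r/np.linalg.norm(r)
def plane(n,u,v,z):
    o,r=ray(n,u,v); return o+r*(z-o[2])/r[2]
def tri(s,t):
    o1,r1=ray("side",*s);o2,r2=ray("top",*t)
    A=np.stack([r1,-r2],1);k=np.linalg.lstsq(A,o2-o1,rcond=None)[0]
    p,q=o1+k[0]*r1,o2+k[1]*r2
    return (p+q)/2,np.linalg.norm(p-q)
def proj(n,P):
    c=C[n];W=c["world_from_camera"];q=W[:3,:3].T@(np.asarray(P)-W[:3,3]);s=q[:2]/q[2];s=s*(1+c["k1"]*(s@s));K=c["intrinsics"]
    return np.array([s[0]*K[0,0]+K[0,2],s[1]*K[1,1]+K[1,2]])
def crop(img,x0,y0,w,h,f,name):
    cv2.imwrite(name,cv2.resize(img[y0:y0+h,x0:x0+w],None,fx=f,fy=f,interpolation=cv2.INTER_CUBIC))
E
python3 - <<'E'
from h import *
t=cv2.imread("pics/top0.png");s=cv2.imread("pics/side0.png")
crop(t,200,250,130,75,6,"pics/tc_rack.png");crop(s,325,270,120,120,5,"pics/sc_rack.png")
crop(t,325,170,90,105,5,"pics/tc_cam.png");crop(s,245,205,120,90,6,"pics/sc_cam.png")
hs=cv2.cvtColor(t,cv2.COLOR_BGR2HSV);hs2=cv2.cvtColor(s,cv2.COLOR_BGR2HSV)
def blobs(h,lo,hi,x0,y0,x1,y1):
    m=cv2.inRange(h,lo,hi);k=np.zeros_like(m);k[y0:y1,x0:x1]=255;m&=k
    n,_,st,ce=cv2.connectedComponentsWithStats(m);return [(st[i,4],st[i,:4].tolist(),ce[i].round(1)) for i in range(1,n) if st[i,4]>8]
for nm,h,b in(("top",hs,(200,250,320,325)),("side",hs2,(330,270,440,390))):
    print(nm,"Y",blobs(h,(20,120,90),(35,255,255),*b),"B",blobs(h,(100,120,80),(125,255,255),*b))
print("yellow",plane("top",259,301,.017), "flask",plane("top",284,187,0.))
E
```

```text
top Y [(np.int32(69), [254, 296, 9, 10], array([258.2, 300.3]))] B [(np.int32(64), [283, 290, 9, 10], array([287.4, 294.6])), (np.int32(69), [225, 302, 9, 9], array([229., 306.]))]
side Y [(np.int32(81), [389, 334, 11, 10], array([394.2, 338. ]))] B [(np.int32(84), [377, 312, 12, 9], array([382.7, 316.2])), (np.int32(126), [399, 358, 14, 12], array([405.5, 363.4]))]
yellow [0.41250436 0.15810955 0.017     ] flask [0.69727079 0.11005111 0.        ]
```

View pics/tc_rack.png

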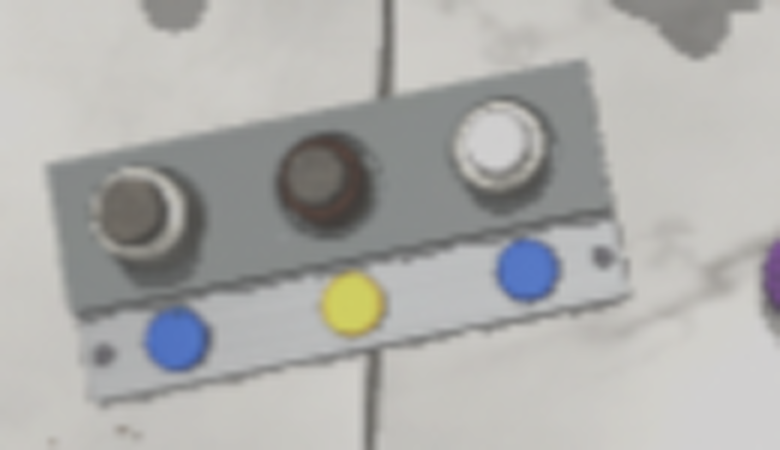

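View pics/sc_rack.png

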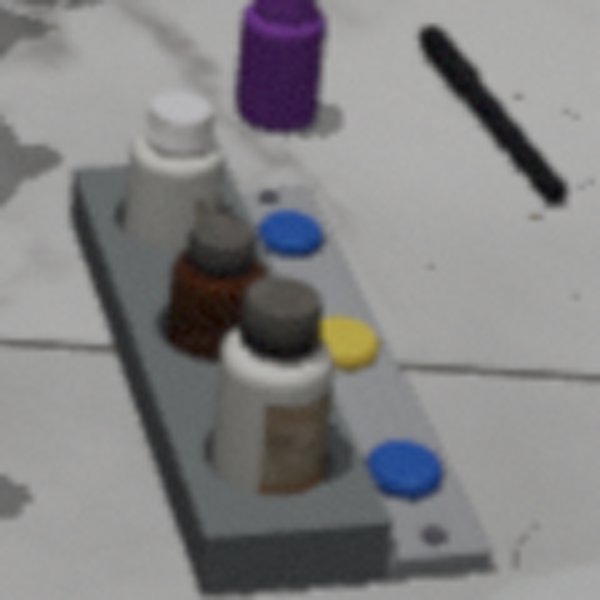

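View pics/tc_cam.png

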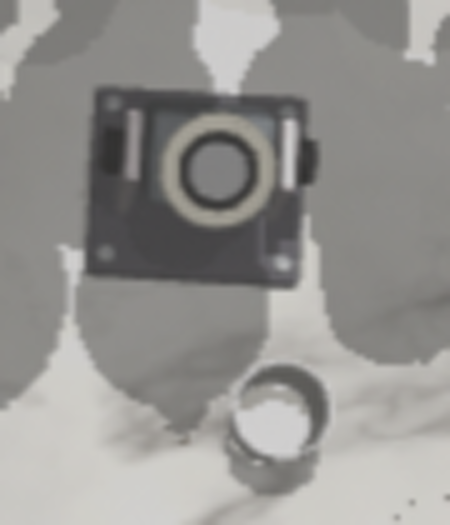

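View pics/sc_cam.png

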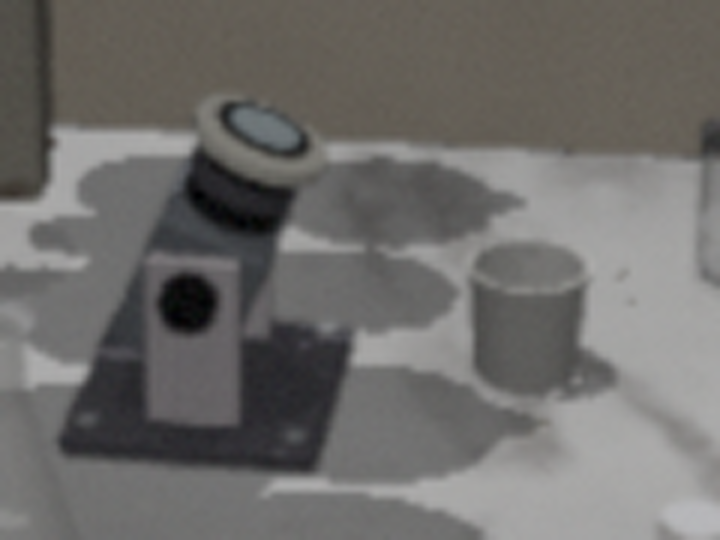

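```bash
python3 - <<'E'
from h import *
T=lambda x,y:(x/6+200-.4,y/6+250-.4)
S=lambda x,y:(x/5+325-.4,y/5+270-.4)
TC=lambda x,y:(x/5+325-.4,y/5+170-.4)
SC=lambda x,y:(x/6+245-.4,y/6+205-.4)
np.set_printoptions(precision=4,suppress=True)
# magnets
for s,t in(((382.7,316.2),(287.4,294.6)),((394.2,338),(258.2,300.3)),((405.5,363.4),(229,306))): print("mag",tri(s,t),plane("top",*t,.017))
# rack top corners
cor=[plane("top",*T(*p),.024) for p in((47,163),(585,60),(612,212))]
d=cor[0]-cor[1];print("rack back corners",cor,"len",np.linalg.norm(d),"yaw",np.arctan2(-d[0],d[1]))
# amber cap, white, black
print("amber cap",tri(S(222,222),T(316,175)),plane("top",*T(316,175),.064))
print("amber cap side",tri(S(222,228),T(316,175)))
print("white cap",tri(S(181,107),T(498,140)),plane("top",*T(498,140),.072))
print("black cap",tri(S(285,297),T(132,209)),plane("top",*T(132,209),.084))
# rack front corner
print("rack front-left top corner",tri(S(388,522),T(78,315)))
print("lens",tri(SC(265,130),TC(217,171)))
print("ring",tri(SC(262,141),TC(218,170)))
print("knob+y",tri(SC(188,303),TC(105,150)))
pc=[plane("top",*TC(*p),.006) for p in((97,88),(305,100),(298,287),(87,273))];print("plate",pc,np.mean(pc,0))
for a,b in((0,1),(3,2),(0,3),(1,2)): d=pc[a]-pc[b];print(np.linalg.norm(d),np.arctan2(d[1],d[0]))
print("shelf",tri((255,95),(505,105)))
E
```

```text
mag (array([0.4286, 0.0919, 0.0154]), np.float64(0.0008247309919356864)) [0.4289 0.0917 0.017 ]
mag (array([0.4129, 0.1604, 0.0159]), np.float64(0.0024221643047056883)) [0.4141 0.1601 0.017 ]
mag (array([0.3989, 0.2285, 0.0151]), np.float64(0.0011282946315668003)) [0.3994 0.2281 0.017 ]
rack back corners [array([0.4663, 0.2815, 0.024 ]), array([0.5117, 0.0709, 0.024 ]), array([0.4519, 0.0586, 0.024 ])] len 0.21545425255750297 yaw 0.21230315705771036
amber cap (array([0.46  , 0.1691, 0.068 ]), np.float64(4.881436299336529e-05)) [0.4603 0.1697 0.064 ]
amber cap side (array([0.46  , 0.1695, 0.0659]), np.float64(0.0002913358985934102))
white cap (array([0.4738, 0.1006, 0.0726]), np.float64(0.0009344249005040114)) [0.4743 0.1006 0.072 ]
black cap (array([0.4439, 0.2346, 0.0837]), np.float64(0.0012883165957078932)) [0.4445 0.2344 0.084 ]
rack front-left top corner (array([0.4076, 0.2658, 0.023 ]), np.float64(0.00034910650752308157))
lens (array([ 0.6279, -0.0871,  0.1134]), np.float64(0.0006749302820025068))
ring (array([ 0.6294, -0.0881,  0.1087]), np.float64(0.0012020619708619867))
knob+y (array([ 0.6495, -0.0402,  0.0661]), np.float64(0.0006370068023289333))
plate [array([ 0.6979, -0.0396,  0.006 ]), array([ 0.6937, -0.1426,  0.006 ]), array([ 0.599 , -0.1387,  0.006 ]), array([ 0.6039, -0.0357,  0.006 ])] [ 0.6487 -0.0892  0.006 ]
0.10307052591903691 1.5300039974880295
0.10310568932559805 1.5236894054446957
0.09413271649802457 -0.04105836341469561
0.09478377954872791 -0.04070723796940921
shelf (array([ 0.737 , -0.2939,  0.3545]), np.float64(0.012561263335719422))
```

```bash
python3 - <<'E'
from h import *
np.set_printoptions(precision=4,suppress=True)
t=cv2.imread("pics/top0.png");s=cv2.imread("pics/side0.png")
def ell(img,x0,y0,x1,y1,lo,name):
    h=cv2.cvtColor(img,cv2.COLOR_BGR2HSV)[y0:y1,x0:x1].astype(int)
    print(name);print(img[y0:y1,x0:x1].astype(int).sum(2)[::2,::2]//3)
    print((img[y0:y1,x0:x1,2].astype(int)-img[y0:y1,x0:x1,0])[::2,::2])
ell(t,354,188,384,220,0,"top");ell(s,274,216,304,242,0,"side")
E
```

```text
top
[[ 82  87  90  90  94 101 118 160 170 179 135 135 135 135 135]
 [ 68  66  66  67  68  69  70  81  96  92  76  76  77  78  80]
 [ 65  74  79  75  71  78  95 105 107  93  90  90  83  83 110]
 [ 66  87  94  93 114 151 156 156 155 147 140 127 124  89 185]
 [ 65  89  95 127 155 149 106  86  99 133 154 149 124  90 190]
 [ 64  88 113 154 136  64  73  87  72  60 109 154 139  86 196]
 [ 67  88 141 143  67 100 127 127 128 113  63 120 150  88 196]
 [ 67  92 151 131  70 125 128 128 128 127  82 101 152 112 196]
 [ 66  94 151 131  76 125 127 127 128 127  94  99 153 107 196]
 [ 67  92 150 132  69 124 127 128 128 126  73 107 151 102 193]
 [ 69  87 132 149  72  91 124 127 124  95  70 147 136  81  99]
 [ 69  75  94 149 140  71  60  68  62  77 145 151 102  82  77]
 [ 71  70  70 101 148 149 144 122 143 148 148 105  82  81  75]
 [ 70  70  70  70  84 126 146 148 146 119  83  84  80  76  75]
 [ 70  70  70  70  70  70  72  74  72  70  75  84  77  75  76]
 [ 70  70  70  70  70  70  71  70  72  75  76  84  79  84 100]]
[[ 0  0  1  1  1  2  2  0  2  2  4  4  4  5  4]
 [ 0  0  0 -1  0 -1 -1 -1 -1 -2 -1 -1 -
[... 1626 characters left out ...]
3  14]
 [ 14  14  12  12  12  11  12  14  12  14  13  14  14  13  14]
 [ 13  14   7   7   4  -2  -3   5   8  12  12  14  14  15  14]
 [ 13  10   7   5  -1 -11 -11 -11 -10   0  11  12  13  12  13]
 [  8   6   6   7   5  -6  -9 -11 -10 -10  -2   8  14  15  13]
 [  1   0   4   7   8   6  -2  -9 -10 -10  -8   6   8   6   8]
 [  1   1   1   4   6   8   6   7   2   1   2   6   7   1   2]
 [  0  -7  -2   1   6   6   7   7   6   7   8   7   5   2   1]
 [ -3  -4  -2  -3  -3   1   4   6   7   6   7   6   2   1   2]
 [ -7  -2  -2  -4  -4  -3   0   0  -2   1   0   0   1   0   1]
 [ -9  -5  -4  -3   0  -4  -2  -2  -3  -3  -1   1   2   0   1]
 [ -7  -4  -3  -5  -3  -3  -4  -4  -2  -1   0   2   2   1   4]]
```

```bash
python3 - <<'E'
from h import *
np.set_printoptions(precision=4,suppress=True)
t=cv2.imread("pics/top0.png").astype(int);s=cv2.imread("pics/side0.png").astype(int)
def fit(img,x0,y0,x1,y1,thr,neg):
    sub=img[y0:y1,x0:x1]; d=(sub[...,2]-sub[...,0])*(-1 if neg else 1)
    d=cv2.resize(d.astype(np.float32),None,fx=8,fy=8,interpolation=cv2.INTER_CUBIC)
    m=(d>thr).astype(np.uint8); cs,_=cv2.findContours(m,cv2.RETR_EXTERNAL,cv2.CHAIN_APPROX_NONE)
    c=max(cs,key=cv2.contourArea); (cx,cy),ax,an=cv2.fitEllipse(c)
    return ((cx+.5)/8+x0-.5,(cy+.5)/8+y0-.5),(ax[0]/8,ax[1]/8),an
tt=fit(t,352,186,385,218,6.5,False);ss=fit(s,276,217,300,235,5,True);print(tt,ss)
# inner lens glass in top: darker ring excluded; brightness
print("centre tri",tri(ss[0],tt[0]))
a=np.radians(ss[2]+90); W=C["side"]["world_from_camera"][:3,:3]
y=np.array([.041,.999,0])
o,r=ray("side",*ss[0]); 
for da in(-4,0,4):
    aa=a+np.radians(da); m=ray("side",ss[0][0]+6*np.cos(aa),ss[0][1]+6*np.sin(aa))[1]-ray("side",ss[0][0]-6*np.cos(aa),ss[0][1]-6*np.sin(aa))[1]
    n=np.cross(m,y);n*=np.sign(n[2]);print(da,"tilt",np.arctan2(-n[0],n[2]))
E
```

```text
((368.195520401001, 203.5896053314209), (22.639005661010742, 23.14838981628418), 72.52418518066406) ((288.6368999481201, 225.86414623260498), (5.347750663757324, 13.18207836151123), 113.54064178466797)
centre tri (array([ 0.6282, -0.0875,  0.1142]), np.float64(0.0006387030834403257))
-4 tilt 0.3084080130141309
0 tilt 0.371952795091928
4 tilt 0.4355512893801962
```

Call:
servo_tool([
  [[60,27,-48,0,0.6],[55,54,-95,0,1.2],[50,81,-142,0,1.8],[50,108,-189,0,2.4],[50,135,-236,0,3.0]],
])

```text
time: 0.72
tool_pos: [0.3595, 0.3457, 0.2498]
tool_rot: [-0.0, 0.025, 1.0, -0.0]
contact_force: [0.9, 0.8, 0.7]
gripper_width: 0.585
```

Call:
servo_tool([
  [[50,27,-47,0,0.7],[50,54,-94,0,1.4],[50,81,-141,0,2.1],[50,101,-177,-20,2.53],[50,101,-177,-60,2.53]],
])

```text
time: 1.35
tool_pos: [0.4625, 0.1683, 0.1915]
tool_rot: [0.002, -0.104, 0.995, -0.0]
contact_force: [0.3, -0.2, -0.4]
gripper_width: 0.586
```

```bash
python3 - <<'E'
from h import *
s=state();print(s["time"],s["tool_pos"],s["tool_rot"],s["joint_pos"].round(2),s["gripper_width"])
crop(grab_frame("side")[:,:,::-1],290,180,160,200,3,"pics/s1.png");crop(grab_frame("top")[:,:,::-1],170,200,180,150,4,"pics/t1.png")
E
```

```text
1.35 [0.46248969 0.16834143 0.19146791] [ 2.30507802e-03 -1.03903190e-01  9.94584744e-01 -7.47048716e-06] [ 0.2  -0.23  1.98 -0.    1.39 -1.58] 0.5858346729111671
```

View pics/s1.png

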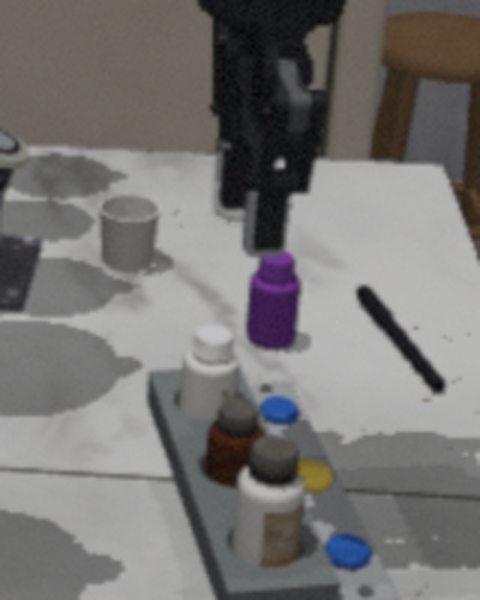

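View pics/t1.png

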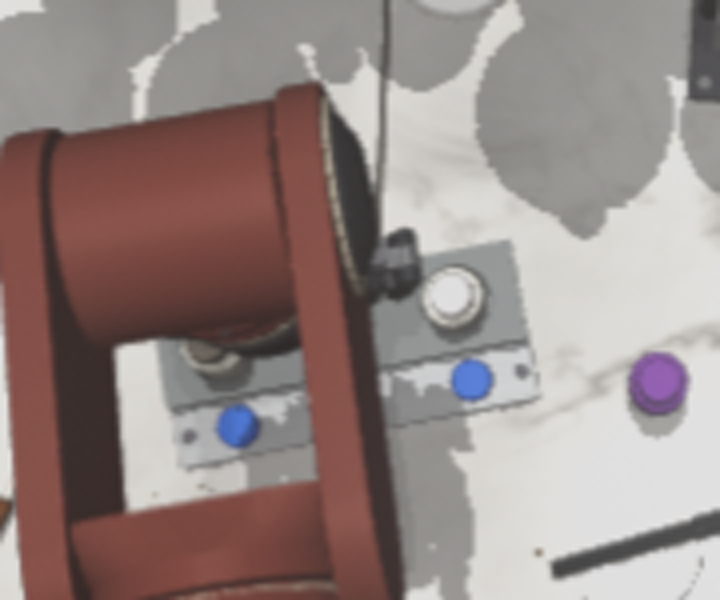

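Call:
servo_tool([
  [[50,0,0,-40,0],[50,0,0,-80,0],[50,0,0,-105,0],[50,0,0,-105,0]],
])

```text
time: 1.95
tool_pos: [0.4587, 0.1706, 0.0841]
tool_rot: [-0.002, -0.106, 0.994, -0.0]
contact_force: [-0.4, 0.5, -0.0]
gripper_width: 0.583
```

```bash
python3 - <<'E'
from h import *
crop(grab_frame("side")[:,:,::-1],310,230,120,150,4,"pics/s2.png")
E
```

```text
(no output)
```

View pics/s2.png

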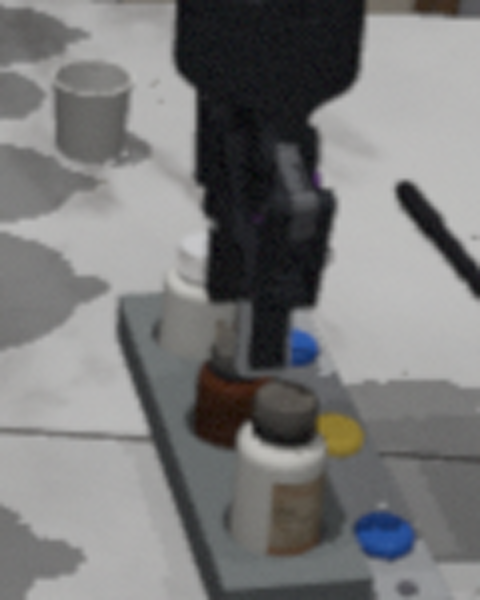

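Call:
servo_tool([
  [[50,1,-1,-25,0],[50,1,-1,-38,0],[50,1,-1,-38,0]],
])

```text
time: 2.38
tool_pos: [0.461, 0.1695, 0.0474]
tool_rot: [-0.0, -0.106, 0.994, -0.0]
contact_force: [0.5, -0.1, 0.0]
gripper_width: 0.582
```

Call:
servo_tool([
  [[40,0,0,0,0],[30,0,0,0,0],[24,0,0,0,0],[24,0,0,0,0],[24,0,0,0,0]],
])

```text
time: 3.0
tool_pos: [0.4623, 0.1698, 0.0488]
tool_rot: [0.001, -0.106, 0.994, 0.0]
contact_force: [-1.0, 0.7, 6.3]
gripper_width: 0.348
```

```bash
python3 - <<'E'
from h import *
s=state();print(s["tool_pos"],s["contact_force"],s["gripper_width"]*85.4)
crop(grab_frame("side")[:,:,::-1],310,230,120,150,4,"pics/s3.png")
E
```

```text
[0.46234899 0.16980981 0.04882704] [-1.03779806  0.7303525   6.28116844] 29.737558267292293
```

View pics/s3.png

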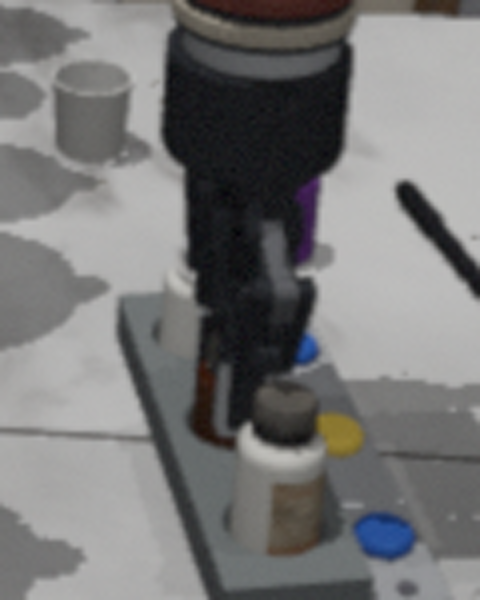

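Call:
servo_tool([
  [[24,0,0,0,0],[24,0,0,0,0]],
])

```text
time: 3.3
tool_pos: [0.4624, 0.1698, 0.0489]
tool_rot: [0.001, -0.106, 0.994, 0.0]
contact_force: [-1.0, 0.8, 6.6]
gripper_width: 0.346
```

Call:
servo_tool([
  [[15,0,0,2,0],[15,0,0,5,0],[15,0,0,9,0],[15,0,0,9,0]],
])

```text
time: 3.8
tool_pos: [0.4613, 0.1694, 0.0566]
tool_rot: [0.0, -0.106, 0.994, -0.0]
contact_force: [0.1, -0.4, -0.6]
gripper_width: 0.345
```

```bash
python3 - <<'E'
from h import *
s=state();print(s["tool_pos"],s["contact_force"],s["gripper_width"]*85.4)
crop(grab_frame("side")[:,:,::-1],310,230,120,150,4,"pics/s4.png")
E
```

```text
[0.46130964 0.16940751 0.05661688] [ 0.10023685 -0.36562366 -0.5608222 ] 29.42150788002459
```

View pics/s4.png

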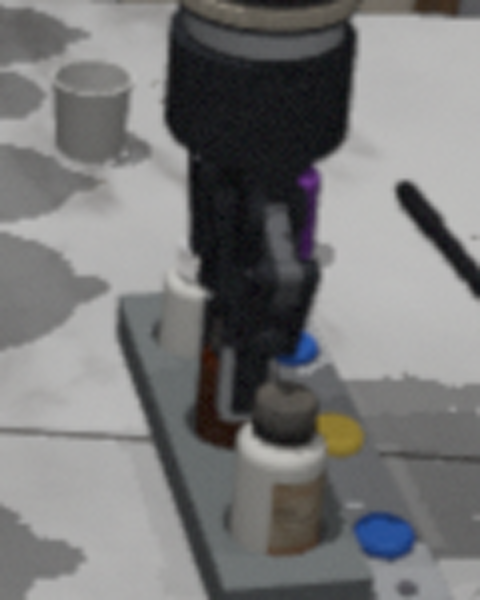

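Call:
servo_tool([
  [[15,-4,-1,0,0],[15,-8,-2,0,0],[15,-12,-3,0,0],[15,-12,-3,0,0]],
])

```text
time: 4.35
tool_pos: [0.4535, 0.1678, 0.0587]
tool_rot: [0.006, -0.106, 0.994, 0.001]
contact_force: [10.9, 5.5, -2.9]
gripper_width: 0.345
```

Call:
servo_tool([
  [[15,-4,-1,0,0],[15,-8,-2,0,0],[15,-8,-2,0,0]],
])

```text
time: 4.72
tool_pos: [0.4473, 0.1664, 0.0604]
tool_rot: [0.009, -0.106, 0.994, 0.002]
contact_force: [11.5, 5.7, 0.7]
gripper_width: 0.352
```

```bash
python3 - <<'E'
from h import *
crop(grab_frame("side")[:,:,::-1],330,270,80,90,8,"pics/s5.png")
E
```

```text
(no output)
```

View pics/s5.png

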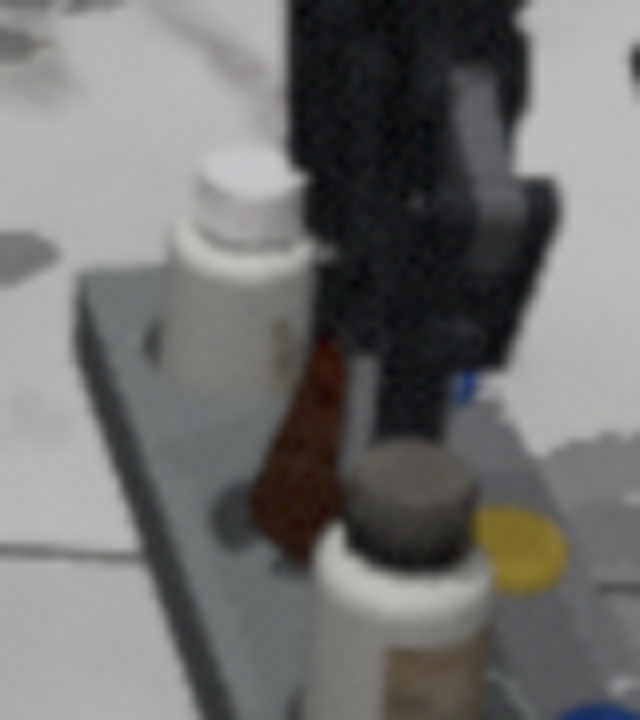

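```bash
cat >> h.py <<'E'
def lean(p,q,jaw):  # p,q side px on silhouette edge; jaw: unit jaw dir -> lean toward -x side
    n=np.cross(ray("side",*p)[1],ray("side",*q)[1]); d=np.cross(n,jaw); d/=np.linalg.norm(d); d*=np.sign(d[2])
    f=np.cross(jaw,[0,0,1.]); f*=np.sign(-f[0])
    return np.arctan2(d@f,d[2])
E
python3 - <<'E'
from h import *
P=lambda x,y:(x/8+330,y/8+270)
j=np.array([-np.sin(.212),np.cos(.212),0])
print(lean(P(318,350),P(255,490),j), lean(P(320,345),P(252,500),j),"white check",lean(P(178,235),P(160,370),j),lean(P(326,600),P(303,690),j))
E
```

```text
0.3141183675784435 0.30480783554846236 white check 0.05862577360562521 0.14107816267792284
```

Call:
servo_tool([
  [[15,-3,-1,0,0],[15,-5,-1,0,0],[15,-5,-1,0,0]],
])

```text
time: 5.15
tool_pos: [0.4432, 0.1654, 0.0611]
tool_rot: [0.01, -0.106, 0.994, 0.002]
contact_force: [12.3, 4.7, 2.3]
gripper_width: 0.348
```

Call:
servo_tool([
  [[15,4,1,3,0],[15,6,1,15,0],[15,6,1,50,0],[15,6,1,90,0],[15,6,1,100,0]],
])

```text
time: 5.78
tool_pos: [0.4433, 0.1646, 0.1592]
tool_rot: [0.002, -0.106, 0.994, 0.0]
contact_force: [0.5, -0.2, 0.0]
gripper_width: 0.349
```

```bash
python3 - <<'E'
from h import *
s=state();print(s["tool_pos"],s["tool_rot"],s["contact_force"],s["gripper_width"]*85.4)
f=grab_frame("side")[:,:,::-1];cv2.imwrite("pics/side6.png",f);crop(f,330,210,80,90,8,"pics/s6.png")
crop(f,330,290,100,100,6,"pics/s6r.png")
E
```

```text
[0.44327065 0.16460741 0.15922259] [ 2.21715341e-03 -1.05957849e-01  9.94368141e-01  1.34503968e-04] [ 0.48482588 -0.23246319  0.03084396] 29.81311950773863
```

View pics/s6.png

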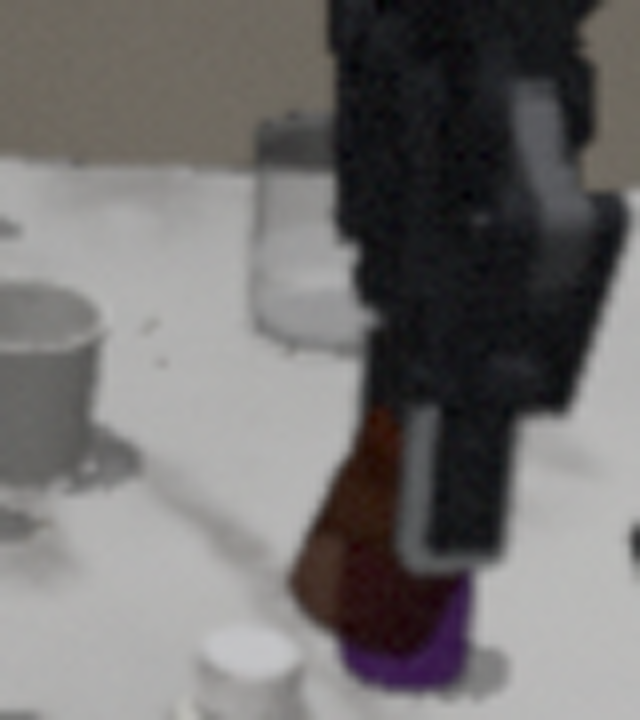

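View pics/s6r.png

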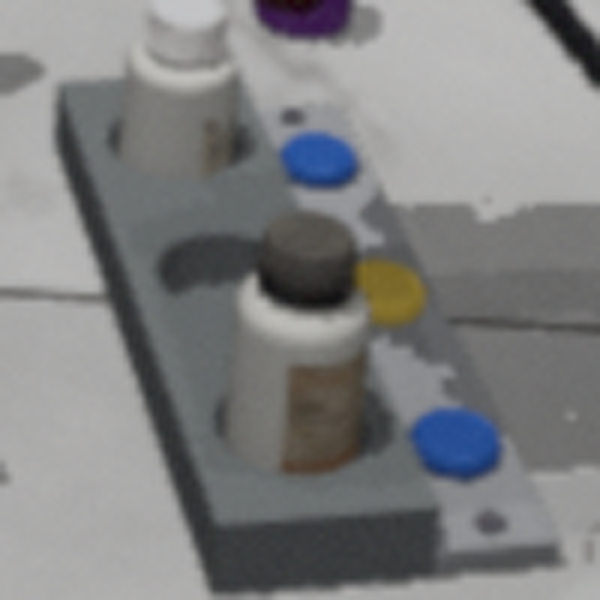

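```bash
python3 - <<'E'
from h import *
P=lambda x,y:(x/8+330,y/8+210)
j=np.array([-np.sin(.212),np.cos(.212),0])
print(lean(P(360,450),P(293,580),j), lean(P(375,420),P(290,585),j))
E
```

```text
0.3805106436492716 0.38035993845747934
```

Call:
servo_tool([
  [[15,0,0,25,0],[15,5,-15,50,-0.4],[15,20,-45,80,-0.9],[15,40,-80,95,-1.4],[15,58,-115,95,-1.9]],
])

```text
time: 6.45
tool_pos: [0.5005, 0.0484, 0.2511]
tool_rot: [-0.0, -0.006, 1.0, -0.0]
contact_force: [-0.9, 0.8, -0.5]
gripper_width: 0.347
```

Call:
servo_tool([
  [[15,17,-35,0,-0.3],[15,34,-70,0,-0.52],[15,49,-100,0,-0.52],[15,57,-115,0,-0.52],[15,57,-115,0,-0.52]],
])

```text
time: 7.08
tool_pos: [0.5567, -0.0658, 0.2499]
tool_rot: [-0.001, 0.021, 1.0, 0.0]
contact_force: [0.5, 0.1, -0.5]
gripper_width: 0.345
```

```bash
python3 - <<'E'
from h import *
s=state();print(s["time"],s["tool_pos"],s["tool_rot"],s["contact_force"],s["gripper_width"]*85.4)
f=grab_frame("side")[:,:,::-1];cv2.imwrite("pics/side7.png",f);crop(f,250,140,110,110,6,"pics/s7.png")
f=grab_frame("top")[:,:,::-1];cv2.imwrite("pics/top7.png",f)
E
```

```text
7.075 [ 0.55672098 -0.06584727  0.24986271] [-1.30579247e-03  2.11468050e-02  9.99775420e-01  4.66287185e-04] [ 0.4976754   0.10634325 -0.4651139 ] 29.487327466686153
```

View pics/s7.png

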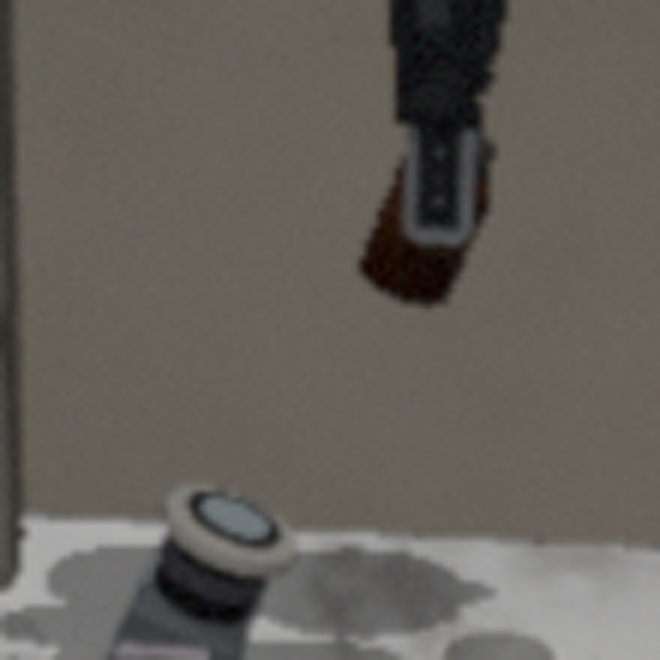

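View pics/top7.png

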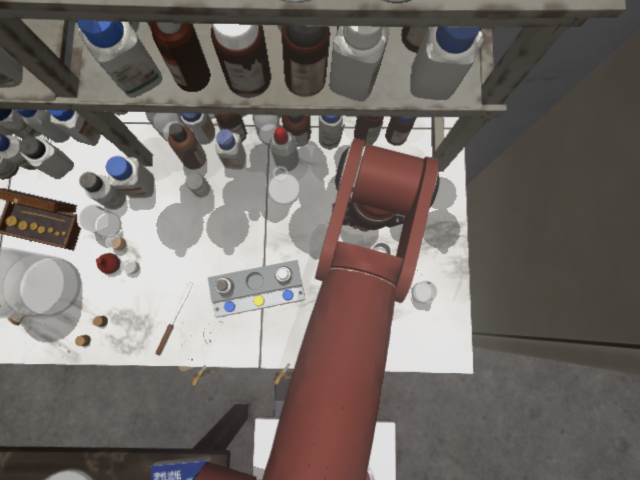

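```bash
python3 - <<'E'
from h import *
np.set_printoptions(precision=4,suppress=True)
P=lambda x,y:(x/6+250-.4,y/6+140-.4)
yaw=-.0423;s=state();q=s["tool_rot"];al=np.arctan2(q[2],q[1]);ja=2*al-np.pi/2;print("jaw deg",np.degrees(ja))
j=np.array([np.cos(ja),np.sin(ja),0])
print("lean",lean(P(490,190),P(450,295),j),lean(P(400,170),P(362,262),j))
T=s["tool_pos"]
def onp(p): o,r=ray("side",*p);return o+r*((T-o)@j)/(r@j)
b=onp(P(405,281));d=b-T;print("base",b,"rel",d,"h",np.linalg.norm(d),np.arctan2(d[0],-d[2]))
print("tcp px",(proj("side",T)-[250,140]+.4)*6)
for z in(.3,.4,.5):print(plane("top",390,143,z),plane("top",490,105,z))
E
```

```text
jaw deg 87.67600085414071
lean 0.31301519032127717 0.352949997600603
base [ 0.5679 -0.0652  0.213 ] rel [ 0.0113 -0.0005 -0.0375] h 0.03919764700285148 0.2922301896072419
tcp px [442.0886 174.5117]
[ 0.6949 -0.1062  0.3   ] [ 0.7715 -0.2906  0.3   ]
[ 0.6538 -0.0899  0.4   ] [ 0.7208 -0.251   0.4   ]
[ 0.6127 -0.0737  0.5   ] [ 0.67   -0.2114  0.5   ]
```

View pics/side7.png

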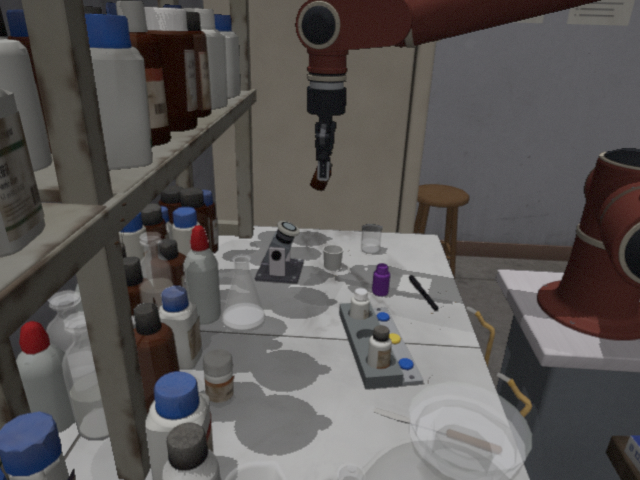

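Call:
servo_tool([
  [[15,8,-7,-4,0],[15,16,-14,-9,0],[15,24,-20,-15,0],[15,24,-20,-15,0],[15,24,-20,-15,0]],
])

```text
time: 7.8
tool_pos: [0.5811, -0.0856, 0.2361]
tool_rot: [-0.0, 0.021, 1.0, 0.0]
contact_force: [-0.0, 0.7, -0.1]
gripper_width: 0.348
```

```bash
python3 - <<'E'
from h import *
s=state();print(s["time"],s["tool_pos"],s["tool_rot"],s["contact_force"],s["gripper_width"]*85.4)
f=grab_frame("side")[:,:,::-1];cv2.imwrite("pics/side8.png",f);crop(f,250,140,110,110,6,"pics/s8.png")
F=np.array([.594,-.086,.1965]);print((proj("side",F)-[250,140]+.4)*6,(proj("side",[.628,-.0875,.113])-[250,140]+.4)*6)
E
```

```text
7.8 [ 0.58111171 -0.08558498  0.23611849] [-2.25130438e-04  2.06138529e-02  9.99787480e-01  1.12987703e-04] [-0.04206919  0.72887796 -0.14294848] 29.721969664264158
[332.1112209  304.16156978] [233.99327995 520.30619764]
```

View pics/s8.png

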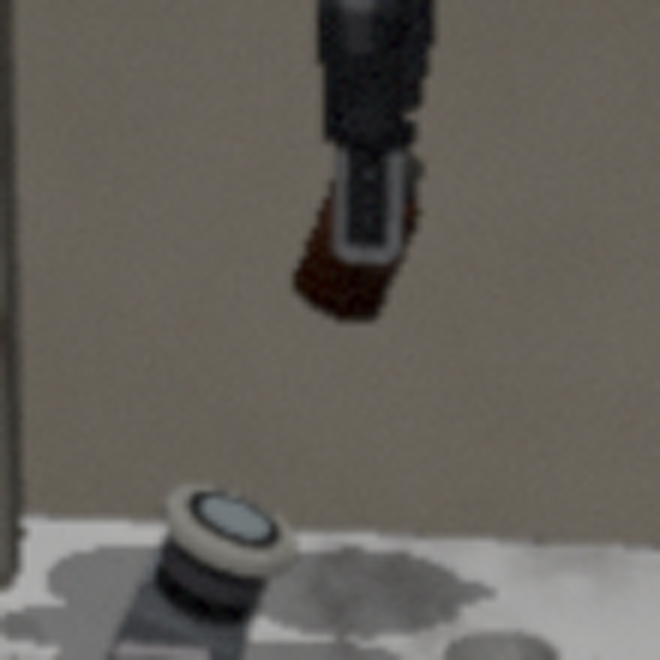

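Call:
servo_tool([
  [[15,0,0,0,0],[15,0,0,0,0],[15,0,0,0,0],[15,0,0,0,0]],
])

```text
time: 8.35
tool_pos: [0.5811, -0.0856, 0.2364]
tool_rot: [0.0, 0.021, 1.0, -0.0]
contact_force: [-0.1, 0.5, 0.4]
gripper_width: 0.345
```

```bash
python3 - <<'E'
from h import *
P=lambda x,y:(x/6+250-.4,y/6+140-.4)
s=state();print(s["time"],s["tool_pos"],abs(s["joint_vel"]).max(),s["gripper_width"]*85.4)
j=np.array([.041,.999,0]);T=s["tool_pos"]
print("lean",lean(P(330,190),P(296,280),j),lean(P(420,200),P(382,312),j))
o,r=ray("side",*P(337,300));print("base",o+r*((T-o)@j)/(r@j))
f=grab_frame("side")[:,:,::-1];o=cv2.imread("pics/side8.png");print("diff",cv2.absdiff(f[140:250,250:360],o[140:250,250:360]).max())
print("rack diff vs 7", cv2.absdiff(grab_frame("top")[:,:,::-1],cv2.imread("pics/top7.png"))[255:320,200:310].max())
job_done()
E
```

```text
8.35 [ 0.5811086  -0.08555384  0.23636734] 0.002398011487458815 29.44681669241587
lean 0.3319704988455443 0.2864882106757516
base [ 0.59233551 -0.0860146   0.1980839 ]
diff 43
rack diff vs 7 67
the job is handed in; nothing more can be done
```

I handed the job in at 8.4 s with the amber vial, from the middle well marked by the yellow magnet, held still at the focus point. I gripped it in the well and lifted it about 8 mm. I then leaned it in the fingers by drawing it against the rim of its own well, raised it, turned it to the camera stand's heading and carried it over.

| Check | Measured | Target or limit |
|---|---|---|
| Base centre | (0.592, -0.086, 0.198), about 2 mm off | focus (0.594, -0.086, 0.1965), within 20 mm |
| Lean of the vial | 0.29–0.33 rad | line of sight 0.37–0.39 rad, within 0.22 rad |
| Arm motion | largest joint speed 0.002 rad/s | at rest |

- **Lean estimates disagreed:** right after the lift I measured 0.38 rad, and the last close view gave 0.29–0.33. All are within tolerance.
- **Finger opening:** it read 29.5 mm on a vial described as 33 mm across. It stayed steady from the grasp to the end.
- **Depth along y:** the base's y position comes from the tool pose, because the arm hid the vial from the top camera.
- **Picture differences:** my last comparison with earlier pictures still showed some pixel differences: at most 43 around the held vial and 67 round the rack. I did not look into these before handing in.
- **Neighbours:** the later views show the other two vials, the camera and the beaker apparently where they started. I checked this by eye, not by measurement.

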